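Switch the griddle off, then level it on its front foot and hold it there

ROBOT

A 7-joint arm with a two-finger parallel gripper is mounted at the origin on a cart in front of the work surface, level with it; the furniture and walls round the work are solid. World frame = base frame: x ahead of the robot, y to its left, z up, the work surface at z = 0. Lengths are in m, angles in rad, forces in N, time in s.
With the tool pointing down it reaches from about 0.425 to 0.95 m from the base axis. Payload 4.7 kg.
Tool frame: the origin (TCP) lies between the finger pads; the fingertips stand 14 mm ahead of it and the grasp point (between the pads) lies 5 mm behind it; z points along the fingers, y is the line along which they close (so a half turn about z gives the same grasp; the last joint's range is limited). The gripper opens to 85 mm and grips with 20 to 120 N. Pads are 22 mm wide; open, the fingers measure 114 mm over their backs; the gripper's body (76 mm by 85 mm) begins 54 mm behind the grasp point. The pads swing forward as they close: fully open they stand 13 mm farther back than shut.
Start: joints at [1.265, 0.469, -0.049, 1.532, 0.024, 1.141, -0.082], TCP at [0.185, -0.649, 0.245] pointing down, gripper open.
Joint ranges: [-2.59, 2.59], [-0.33, 1.99], [-1.39, 1.29], [0.1, 2.45], [-1.04, 4.18], [0.21, 1.99], [-2.66, 2.66]. Speed limits (rad/s): [2.57, 2.57, 3.14, 3.14, 3.14, 3.14, 3.14].

INTERFACE

Orientations are given as a unit quaternion [x, y, z, w].
In Python, from bench import env gives the robot as it stands.
- The arm moves only by the tool send_rows, never from a script. Its argument "deltas" is one flat list of numbers, 5 for each row, row after row: the gripper's target within -1 to 1 (fully open at 1, half-way at 0, shut at -1), then the shift along the world's x, y, z as a fraction of full scale, then the turn about the world's z as a fraction of full scale. A call has 1 to 10 rows; each row is the pose to reach, as a shift and turn from the pose commanded when the call began; what a row does not reach only later rows make up. Full scale, the value 1, is 0.2 m for a shift and 120 degrees for a turn. A row lasts 1/8 s, in which the tool goes at most 62.5 mm and 10.7 degrees, less where a joint would pass 70% of its speed; a pose out of reach is approached as far as the arm can. A call with a number of a shift or a turn outside -1 to 1 is refused whole. A call with a gripper value outside its range is refused whole. The fingers move at their own pace and stop on an object; the grip force is fixed at half the most. Time passes only in rows, so rows that repeat a pose let the fingers close. It gives the time, the measured TCP pose, the force, the opening and the grip force at its end, in the units of the state.
- env.state(): the state, without advancing time (a new reading comes with each control period).
- env.camera(name): name is "scene" or "top" or "wrist"; returns a dict with "img" (480x640x3 uint8, red, green, blue), "z_map" (480x640 float32, m along the optical axis (not along the pixel's ray), 0 where there is no reading), "vfov" (degrees; the focal length in pixels is half the picture's height over the tangent of half this angle, whatever the lens; pixels are square), "cx", "cy" (the principal point, pixels), "R" (3x3) and "t" (3): a world point X has camera coordinates R X + t; the wrist camera has in their place "tool_from_camera" (4x4, takes a point from camera to tool coordinates, whose origin is the TCP and whose axes are the flange's). Camera axes: x right, y down, z forward; pixel columns grow to the right and rows downward; lengths in m; the calibration is good to about 2 mm. A picture is of the moment at which its call begins: read the wrist's pose just before it.
- env.sign_off(): hands the job in; it is judged then, once.
The state is a dict: "clock": time; "joints": joint angles; "qvel": joint speeds; "joint_torque": joint torques, N m; "ee_pos": TCP position; "tcp_rot": TCP orientation; "wrist_force": force on the tool from outside, world axes, zero at the start; "wrist_torque": the same for the moment, N m; "grip_width": finger opening in m; "finger_force": force on a finger pad.
Only numpy, scipy, OpenCV 4.12 (cv2) and the standard library are available. Lean on these libraries where they do the work, as an engineer would, in place of code of your own. Each camera call takes 0.05 s, during which the arm holds its last target. There are 200 camera calls.

TASK

The table-top griddle rocks because its far left foot is wound right in. First turn its heat selector back to off (the hollow ring mark); then grip the black ball knob of the levelling screw at its near right corner, press it down so that the screw's foot stands firmly on the worktop, and turn it until the bubble of the spirit level on the plate sits midway between its two lines. Finish still gripping the knob and pressing it down, with the bubble centred, so that I can wind the far foot down to meet the worktop; leave the spirit level lying on the plate and do not disturb the things around.

Things in the scene. Friction and masses are not known exactly. Their poses are not given: they have to be found in the camera images.
- selector (a joint): Heat selector of the griddle, angle in rad, grows clockwise seen from above. It clicks into four positions 0.70 apart: 0 = off (pointer at the hollow ring), 0.70, 1.40, 2.09 = rising heat (pointer at a small, middle, large dot). It begins at 0.70 or 1.40. It takes about 0.1 N m to turn from click to click, and drops by itself into the nearest position.
- selector_grip (a point): Point on the selector's vertical axis at the middle of its grip bar. The bar is 40 long, 13 wide, 30 tall (its top 11 mm above this point, a 42 mm wide skirt 18 mm below it), of black plastic with a white pointer line. x axis: along the bar towards the pointer; z up. It sits on the left of the griddle's near ledge; the ledge lies 26 mm below this point.
- screw (a joint): Levelling screw, angle in rad, grows clockwise seen from above. Right-hand thread, 6 mm a turn: clockwise drives it down through the griddle and so raises this corner while its foot stands on the worktop. Stiff (about 0.1 N m): stays where it is left. Range -3.5 to 3.5. It begins 0.7 to 2.2 rad too short: pressed home, this corner is too low until it is turned clockwise.
- screw_head (a point): Centre of the screw's head, a ribbed black ball knob 39 mm in diameter on a steel rod at the griddle's near right corner; any grip round its middle will do. z along the screw, upwards. The griddle's top is 36 mm below this point. Pressed home, it is 98 mm above the worktop; let go, 4 to 5 mm higher, as the griddle rocks back. Each mm down also swings it 0.6 mm outwards, away from the plate's middle.
- screw_foot (a point): Middle of the underside of the screw's rubber foot, 98 mm below the ball's centre; height 0 when it stands on the worktop, 4 to 5 mm while the griddle is let go. About 5 to 8 N down on the ball brings it to the worktop, more if the hand is stiff sideways; beyond that the foot carries the push. 15 to 20 N is a firm push.
- levelling_foot: The levelling screw: ball knob, steel rod and 32 mm rubber foot in one piece; origin in the middle of the foot's underside, z upwards.
- vial_mid (a point): Middle of the vial of the spirit level, half-way between its two black lines (20 mm apart inside); x along the level, z up. The level is an aluminium bar 170 x 30 x 38 mm that lies loose on the plate, roughly along the line from the far left foot to the screw; this point is 5 mm above its top.
- bubble_mid (a point): Middle of the pale bubble, 14 mm long, in the level's vial. It moves along the level's x axis, up to 15 mm either way, towards the higher end, 1 mm per milliradian of tilt, and settles in 0.5 s. With the foot pressed home one radian of screw moves it 6 mm, clockwise towards the screw. While the griddle is let go it lies at the end next to the screw; half pressed it can pass the middle, which does not count.
- plate_mid (a point): Middle of the top of the griddle's round cast plate, 200 mm in diameter, about 80 mm above the worktop. x from the near ledge to the back, y to its left. The griddle is a 280 x 250 mm steel box; it can rock a little but not slide.
- level: The spirit level; origin in the middle of its underside, x along it, z up.
- wooden_spoon: Wooden spoon, 316 mm long, lying near the front edge; leave alone.
- lemon_a: Half lemon, 59 mm, near the front edge, right of the lighter; leave alone.
- lemon_b: Half lemon, 57 mm, right of the griddle; leave alone.
- espresso_cup: Striped espresso cup, 60 mm wide, 49 tall, left of the griddle's front; leave alone.
- gas_lighter: Gas lighter, 241 mm long, lying in front of the griddle; leave alone.

How it is judged:
On the way, in this order (a step that is already met when the one before it is completed fails the run):
1. the heat selector is in its off position (value of joint selector between -0.17 and 0.17 rad), for 0.2 s.
2. the screw's foot is pressed onto the worktop and the bubble is between its lines (contact force between levelling_foot and worktop above 1.5 N and x of bubble_mid in the frame of vial_mid between -0.0035 and 0.0035 m), for 0.3 s.
At the end, for the whole second after the job is handed in: The selector is off (within 0.17 rad), the fingers hold the screw's ball knob and press its foot onto the worktop (foot carries more than 1.5 N), and the bubble is within 3.5 mm of the middle of its vial through the last second; the level lies on the plate, its middle within 40 mm of the plate's (all of step 1 and all of step 2 and contact force between the fingers and levelling_foot above 2 N and horizontal distance between vial_mid and plate_mid below 0.04 m and angle between level's own z axis and vertical below 0.06 rad and height (world z) of level above 0.07 m); the arm keeps its last pose, push and grip.
It fails at once if a bystander is moved by more than 25 mm (distance of any of wooden_spoon, lemon_a, lemon_b, espresso_cup, gas_lighter from where it was at the start of the episode above 0.025 m).
It fails at once if the spirit level is knocked along the plate by more than 25 mm or off it (distance of level from where it was at the start of the episode above 0.025 m).
It also fails if it takes over 72 s, if anything falls off the work surface, if the arm or the gripper's body presses on something with over 40 N, if the wrist force passes 120 N, or if a joint passes its speed limit or range.

## Working session

There is one attempt and no reset: what is moved stays moved. The work goes in short steps, Python scripts to look and compute and a tool call to move; the robot and the scene stay as the last step left them, time stands still between calls to the robot, and variables do not carry over. Pictures are saved under pics/ and viewed, at most 10 in all, crops included, and the job is handed in when it is done.

Besides the shell and the picture viewer there is one more tool, called as name(argument=value, ...) on one line, values as JSON. send_rows: Moves the arm, as the interface text tells. Its arguments: {"type":"object","properties":{"deltas":{"type":"array"}},"required":["deltas"]}

```bash
mkdir -p pics; ls; cat > h.py <<'E'
import numpy as np, cv2
from bench import env
def cam(n):
    c=env.camera(n); c['f']=240/np.tan(np.radians(c['vfov']/2)); return c
def save(c,f,crop=None,s=1):
    im=c['img'][:,:,::-1]
    if crop: x0,y0,x1,y1=crop; im=im[y0:y1,x0:x1]
    cv2.imwrite('pics/'+f,cv2.resize(im,None,fx=s,fy=s,interpolation=cv2.INTER_CUBIC))
def ray(c,u,v,z):  # world point at height z
    d=c['R'].T@np.array([(u-c['cx'])/c['f'],(v-c['cy'])/c['f'],1]); o=-c['R'].T@c['t']
    return o+d*(z-o[2])/d[2]
def proj(c,X):
    p=c['R']@np.array(X)+c['t']; return p[:2]/p[2]*c['f']+[c['cx'],c['cy']]
E
python3 - <<'E'
from h import *
for n in ['scene','top']:
    c=cam(n); save(c,n+'0.png'); print(n,c['vfov'],c['f'],-c['R'].T@c['t'],c['R'][2], (c['z_map']>0).mean())
print(env.state())
E
```

```text
pics
scene 44.38589412243486 588.3090483163019 [-0.02327418  0.45632819  0.91039512] [ 0.45717494 -0.54701086 -0.70126329] 0.9957389322916667
top 53.35891623495491 477.61339451327217 [ 0.37490276 -0.19409572  1.05043005] [ 0.16292379 -0.00129663 -0.98663781] 0.99599609375
{'clock': 0.1, 'joints': array([ 1.26507312,  0.46935676, -0.0486091 ,  1.53355165,  0.02411735,
        1.14100979, -0.08232184]), 'qvel': array([ 0.00106046, -0.00220596, -0.00139863, -0.00331948, -0.00028147,
       -0.00139006, -0.0009145 ]), 'joint_torque': array([ 7.59930517e-04, -5.11514139e+01, -4.65095672e-02, -2.38389748e+01,
        1.08928586e-02,  4.40430682e-03, -1.31596877e-05]), 'ee_pos': array([ 0.1843619 , -0.648823  ,  0.24437877]), 'tcp_rot': array([ 9.90434192e-01,  1.37983172e-01, -1.54380593e-04, -8.55810110e-04]), 'wrist_force': array([0.82669946, 0.26051583, 0.21324158]), 'wrist_torque': array([-0.01035388,  0.02448301, -0.03374282]), 'finger_force': 0.0, 'grip_width': 0.08548487725116312}
```

View pics/scene0.png

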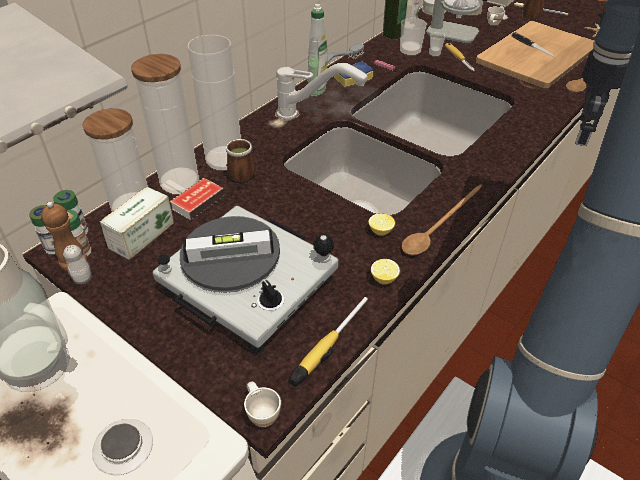

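View pics/top0.png

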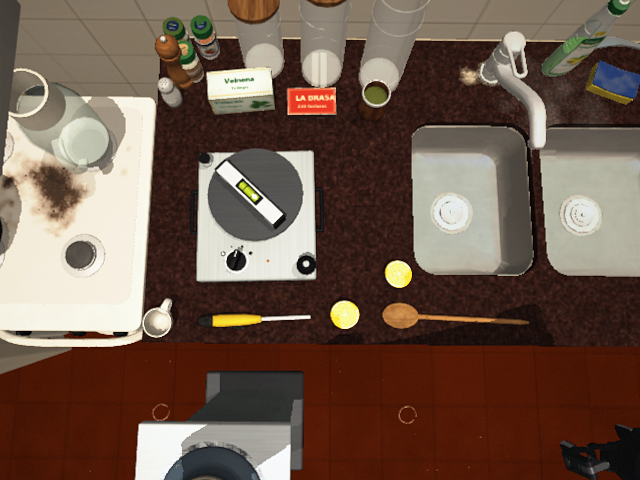

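The scene and top views show the griddle. In the top view the selector is at about (236,261), the ball knob at (306,264) and the level's vial at (249,190).

```bash
python3 - <<'E'
from h import *
c=cam('top'); s=cam('scene')
a=c['img'][140:290,190:330,::-1]; b=s['img'][215:345,150:345,::-1]
a=cv2.resize(a,(560,600),interpolation=cv2.INTER_CUBIC)
cv2.imwrite('pics/t1.png',a)
cv2.imwrite('pics/s1.png',cv2.resize(b,None,fx=4,fy=4,interpolation=cv2.INTER_CUBIC))
print('sel',ray(c,236,261,.09),'ball',ray(c,306,264,.1),'vial',ray(c,249,190,.12))
for z in ((306,264),(236,261),(249,190),(256,215)): print(c['z_map'][z[1],z[0]], ray(c,*z,0.08))
E
```

```text
sel [ 0.48322149 -0.04789656  0.09      ] ball [ 0.47740427 -0.18944021  0.1       ] vial [ 0.62325213 -0.07363925  0.12      ]
0.93225634 [ 0.47956122 -0.18934224  0.08      ]
0.95548475 [ 0.4843493  -0.04637433  0.08      ]
0.9552571 [ 0.63392888 -0.06846072  0.08      ]
0.99324536 [ 0.58064968 -0.08456661  0.08      ]
```

View pics/t1.png

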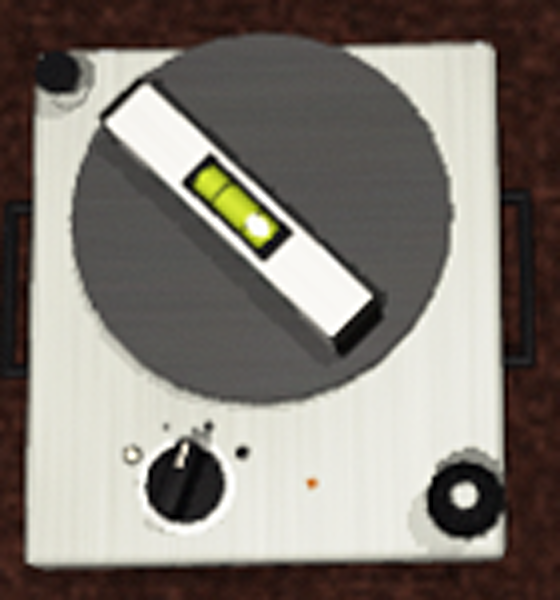

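View pics/s1.png

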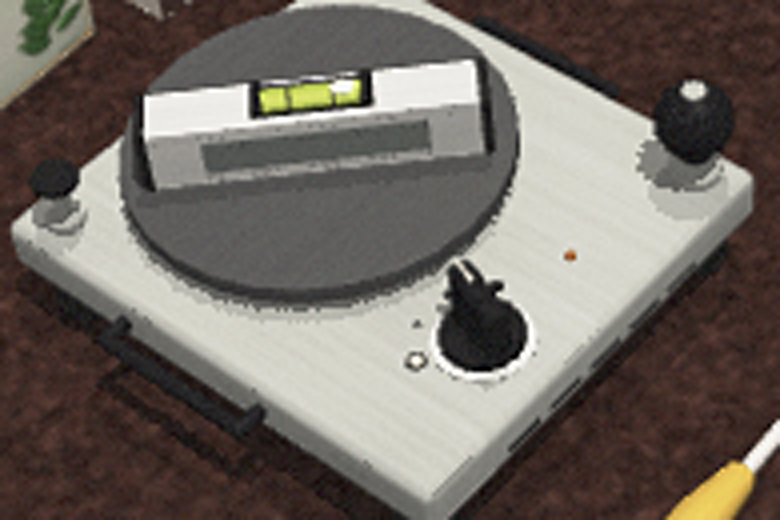

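Pointer aims at the middle dot, i.e. about 20° clockwise of straight ahead, so selector = 1.40. The ball's centre in the crop is (465,497) and the selector's skirt centre is (186,487). I'll move to above the selector, in steps of at most 0.2 m.

send_rows(deltas=[0,0.15,0.3,0.05,-0.08,0,0.3,0.6,0.05,-0.16,0,0.45,0.9,0.05,-0.24,0,0.5,1,0.05,-0.3,0,0.5,1,0.05,-0.3])

```text
clock: 0.82
ee_pos: [0.2866, -0.4464, 0.2555]
tcp_rot: [0.985, -0.172, 0.0, -0.0]
wrist_force: [-1.3, -0.6, -0.4]
grip_width: 0.0427
finger_force: 0.0
```

send_rows(deltas=[0,0.15,0.3,0,0,0,0.3,0.6,0,0,0,0.45,0.9,0,0,0,0.5,1,0,0,0,0.5,1,0,0])

```text
clock: 1.45
ee_pos: [0.3857, -0.2478, 0.2555]
tcp_rot: [0.985, -0.172, 0.0, -0.0]
wrist_force: [-0.1, -0.4, -1.1]
grip_width: 0.0426
finger_force: 0.0
```

send_rows(deltas=[0,0.15,0.3,-0.1,0,0,0.3,0.6,-0.2,0,0,0.45,0.9,-0.3,0,0,0.48,1,-0.3,0,0,0.48,1,-0.3,0,0,0.48,1,-0.3,0])

```text
clock: 2.2
ee_pos: [0.4805, -0.0516, 0.1951]
tcp_rot: [0.984, -0.176, -0.0, 0.001]
wrist_force: [-0.1, 0.0, 0.5]
grip_width: 0.0428
finger_force: 0.0
```

```bash
cat >> h.py <<'E'
from scipy.spatial.transform import Rotation as Ro
def wrist():
    s=env.state(); c=cam('wrist'); T=np.eye(4); T[:3,:3]=Ro.from_quat(s['tcp_rot']).as_matrix(); T[:3,3]=s['ee_pos']
    M=np.linalg.inv(T@c['tool_from_camera']); c['R']=M[:3,:3]; c['t']=M[:3,3]; return s,c
def yaw(s): 
    m=Ro.from_quat(s['tcp_rot']).as_matrix(); return np.degrees(np.arctan2(m[1,0],m[0,0]))
def cloud(c):
    v,u=np.mgrid[:480,:640]; z=c['z_map']; P=np.dstack([(u-c['cx'])/c['f']*z,(v-c['cy'])/c['f']*z,z])
    return (P-c['t'])@c['R']
E
python3 - <<'E'
from h import *
s,c=wrist(); save(c,'w1.png'); print(s['clock'],s['ee_pos'],yaw(s),s['joints'],s['grip_width'])
X=cloud(c); print(proj(c,[.4835,-.047,.09]),proj(c,[.477,-.1896,.1025]))
dark=c['img'].max(2)<60
for nm,p,zl in (('sel',[.4835,-.047],.092),('ball',[.477,-.1896],.108)):
    for n,C in (('wrist',c),('top',cam('top'))):
        X=cloud(C); m=(np.hypot(X[...,0]-p[0],X[...,1]-p[1])<.04)&(X[...,2]>zl)&(X[...,2]<.135)&(C['z_map']>0)
        P=X[m]
        if len(P)>5: (r,sz,a)=cv2.minAreaRect((P[:,:2]*1000).astype(np.float32)); print(nm,n,len(P),P.mean(0),P.max(0),r,sz,a)
E
```

```text
2.2 [ 0.4805201  -0.05163289  0.19510875] -20.296671203881335 [ 0.31897371  0.23538406 -0.34698202  2.01709616  0.10220111  0.90578197
 -2.00744879] 0.04279649814022214
[319.32180088 241.86425774] [578.27959628 169.04839233]
sel wrist 1570 [ 0.48818745 -0.04396435  0.09822791] [ 0.50698134 -0.03189902  0.10117899] (486.931884765625, -43.32886505126953) (13.114303588867188, 40.22698211669922) 71.60704803466797
sel top 17 [ 0.4691561  -0.04129339  0.09998413] [ 0.47189392 -0.03542405  0.1051813 ] (468.90118408203125, -40.440982818603516) (10.105052947998047, 5.951728820800781) 88.33114624023438
ball wrist 4246 [ 0.47871144 -0.18465416  0.1162365 ] [ 0.49548869 -0.16930269  0.12377836] (477.28857421875, -186.8512420654297) (35.594905853271484, 37.353668212890625) 54.51771926879883
ball top 288 [ 0.47411746 -0.18980073  0.11725974] [ 0.494497   -0.17171049  0.12691615] (474.60211181640625, -189.9188690185547) (37.1567268371582, 36.326698303222656) 27.191312789916992
```

View pics/w1.png

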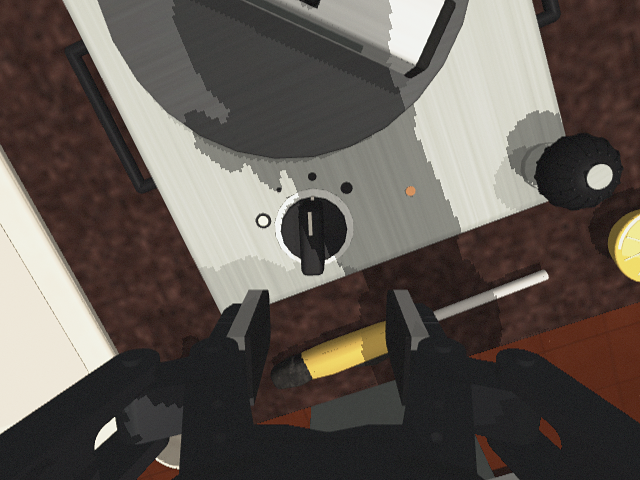

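The wrist view shows the bar centred near (310,237), pointing at the middle dot (312,177). The depth map puts it at (0.487, -0.0435), 13 x 40 mm, with its top at 0.101. Going down to grip it.

send_rows(deltas=[0,0.03,0.035,-0.15,0.015,0,0.03,0.035,-0.35,0.015,0,0.03,0.035,-0.48,0.015,0,0.03,0.035,-0.52,0.015,-1,0.03,0.035,-0.52,0.015,-1,0.03,0.035,-0.52,0.015,-1,0.03,0.035,-0.52,0.015,-1,0.03,0.035,-0.52,0.015])

```text
clock: 3.35
ee_pos: [0.4868, -0.044, 0.0925]
tcp_rot: [0.987, -0.16, 0.001, 0.001]
wrist_force: [-1.8, -4.6, 4.9]
grip_width: 0.0116
finger_force: 60.8
```

send_rows(deltas=[-1,0,0,0,0.08,-1,0,0,0,0.16,-1,0,0,0,0.24,-1,0,0,0,0.32,-1,0,0,0,0.4,-1,0,0,0,0.48,-1,0,0,0,0.56,-1,0,0,0,0.64,-1,0,0,0,0.67,-1,0,0,0,0.67])

```text
clock: 4.6
ee_pos: [0.486, -0.0429, 0.0924]
tcp_rot: [0.857, 0.515, -0.001, 0.0]
wrist_force: [-3.2, -3.2, 8.8]
grip_width: 0.0116
finger_force: 61.1
```

send_rows(deltas=[-0.3,0,0,0,0,-0.3,0,0,0,0,-0.3,0,0,0,0,-0.3,0,0,0.15,0,-0.3,0,0,0.4,0,-0.3,0,0,0.5,0,-0.3,0,0,0.5,0])

```text
clock: 5.48
ee_pos: [0.4876, -0.0421, 0.1927]
tcp_rot: [0.857, 0.515, 0.001, 0.001]
wrist_force: [-0.7, -0.4, 0.1]
grip_width: 0.0298
finger_force: 0.0
```

```bash
python3 - <<'E'
from h import *
s,c=wrist(); save(c,'w2.png'); print(s['clock'],s['ee_pos'],yaw(s),s['joints'],s['grip_width'])
X=cloud(c); p=[.487,-.0435]
m=(np.hypot(X[...,0]-p[0],X[...,1]-p[1])<.04)&(X[...,2]>.092)&(X[...,2]<.135)&(c['z_map']>0)
P=X[m]; print(cv2.minAreaRect((P[:,:2]*1000).astype(np.float32)))
E
```

```text
5.475 [ 0.48755757 -0.04212664  0.19270982] 62.05476344245348 [ 0.63778921  0.31367445 -0.76100168  1.99237767  0.26945024  0.93244565
 -0.74831232] 0.029806303423377124
((487.2073974609375, -42.868743896484375), (39.746742248535156, 12.484728813171387), 61.80592346191406)
```

View pics/w2.png

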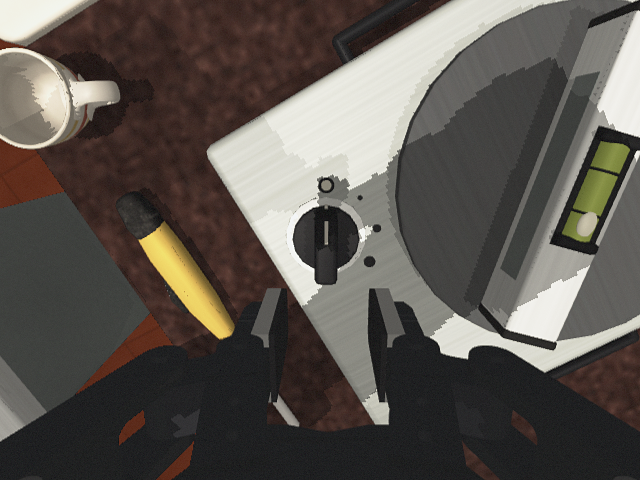

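The pointer now aims at the hollow ring (326,185), bar axis at 62°, so the selector is off. Next I go over the ball with the tool turned counter-clockwise to leave room for clockwise winding.

send_rows(deltas=[0.5,0,-0.1,0,0.08,0.5,0,-0.25,0,0.17,0.5,0,-0.4,0,0.26,0.5,-0.05,-0.55,0,0.35,0.5,-0.05,-0.7,0,0.44,0.5,-0.05,-0.73,0,0.53,0.5,-0.05,-0.73,0,0.62,0.5,-0.05,-0.73,0,0.7,0.5,-0.05,-0.73,0,0.78,0.5,-0.05,-0.73,0,0.86])

```text
clock: 6.78
ee_pos: [0.4756, -0.188, 0.1897]
tcp_rot: [0.125, 0.992, 0.001, -0.001]
wrist_force: [0.9, 0.5, -0.4]
grip_width: 0.0639
finger_force: 0.0
```

send_rows(deltas=[0.5,0,0,0,0.09,0.5,0,0,0,0.12,0.5,0,0,0,0.12,0.5,0,0,0,0.12])

```text
clock: 7.28
ee_pos: [0.4761, -0.1882, 0.1905]
tcp_rot: [0.003, 1.0, 0.0, -0.001]
wrist_force: [-0.2, 0.1, -0.5]
grip_width: 0.0643
finger_force: 0.0
```

```bash
python3 - <<'E'
from h import *
from scipy.optimize import least_squares
s,c=wrist(); print(s['clock'],s['ee_pos'],yaw(s),s['joints'],s['grip_width'],s['wrist_force'])
for n,C in (('w',c),('top',cam('top')),('scene',cam('scene'))):
    X=cloud(C); p=[.477,-.188]
    m=(np.hypot(X[...,0]-p[0],X[...,1]-p[1])<.022)&(X[...,2]>.09)&(X[...,2]<.13)&(C['z_map']>0)
    P=X[m]; 
    if len(P)>50:
        r=least_squares(lambda q:np.linalg.norm(P-q,axis=1)-.0195,[.477,-.188,.1],loss='soft_l1',f_scale=.002); print(n,len(P),r.x,np.abs(r.fun).mean())
    if n=='scene': save(C,'s2.png',(120,150,440,390),2)
E
```

```text
7.275 [ 0.47613691 -0.18815449  0.1905458 ] 179.61922261056725 [ 1.18943315  0.53155618 -1.18347607  1.93154131  0.56453258  1.06719542
  1.32753597] 0.06431710106199384 [-0.19925896  0.12408491 -0.5209024 ]
w 4127 [ 0.47558409 -0.18841949  0.10212516] 0.00047654122253190114
scene 322 [ 0.47638832 -0.18806471  0.10399943] 0.0011322497054116177
```

View pics/s2.png

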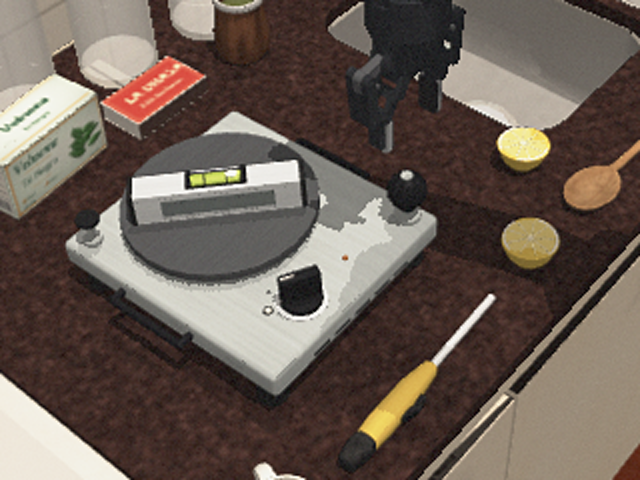

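Scene view: the hand is above the ball, and the bubble is at (235,176) in the crop, at the screw end. Ball centre is (0.476, -0.188, 0.1025). Going down to grip.

send_rows(deltas=[0.5,0,0,-0.2,0,0.5,0,0,-0.38,0,0.5,0,0,-0.46,0,0.5,0,0,-0.46,0,-1,0,0,-0.46,0,-1,0,0,-0.46,0,-1,0,0,-0.46,0,-1,0,0,-0.46,0,-1,0,0,-0.46,0])

```text
clock: 8.55
ee_pos: [0.4776, -0.189, 0.1011]
tcp_rot: [0.003, 1.0, -0.001, 0.001]
wrist_force: [-1.1, -0.9, 5.7]
grip_width: 0.0363
finger_force: 59.2
```

send_rows(deltas=[-1,-0.003,-0.003,-0.008,0,-1,-0.007,-0.007,-0.016,0,-1,-0.01,-0.01,-0.025,0,-1,-0.01,-0.01,-0.025,0,-1,-0.01,-0.01,-0.025,0])

```text
clock: 9.18
ee_pos: [0.4758, -0.1908, 0.0967]
tcp_rot: [0.004, 1.0, -0.001, 0.001]
wrist_force: [-2.9, -1.5, 12.3]
grip_width: 0.0362
finger_force: 59.8
```

send_rows(deltas=[-1,-0.002,-0.002,-0.01,0,-1,-0.002,-0.002,-0.015,0,-1,-0.002,-0.002,-0.015,0,-1,-0.002,-0.002,-0.015,0])

```text
clock: 9.68
ee_pos: [0.4757, -0.1919, 0.0948]
tcp_rot: [0.003, 1.0, -0.003, 0.001]
wrist_force: [-5.3, -1.6, 18.3]
grip_width: 0.0363
finger_force: 61.5
```

```bash
cat >> h.py <<'E'
def bubble(n='scene'):
    c=cam(n); im=c['img']; hsv=cv2.cvtColor(im,cv2.COLOR_RGB2HSV)
    g=((hsv[...,0]>25)&(hsv[...,0]<45)&(hsv[...,1]>100)&(hsv[...,2]>60)).astype(np.uint8)
    X=cloud(c); g&=(np.hypot(X[...,0]-.62,X[...,1]+.07)<.06)
    v,u=np.nonzero(g); return c,(u.min(),u.max(),v.min(),v.max(),len(u)) if len(u) else None
E
python3 - <<'E'
from h import *
ims=[]
for n in ('scene','top'):
    c,b=bubble(n); print(n,b); u,v=map(int,proj(c,[.62,-.07,.12])); 
    ims.append(cv2.resize(c['img'][v-20:v+20,u-25:u+25,::-1],(400,320),interpolation=cv2.INTER_CUBIC))
cv2.imwrite('pics/b1.png',np.hstack(ims))
E
```

```text
scene (np.int64(217), np.int64(242), np.int64(235), np.int64(242), 135)
top (np.int64(240), np.int64(260), np.int64(182), np.int64(202), 171)
```

View pics/b1.png

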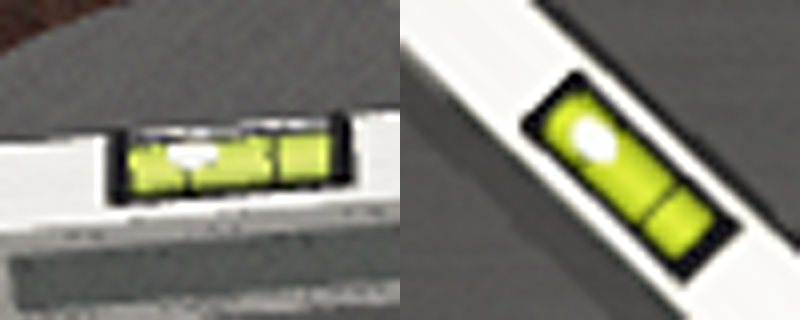

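Pressed home with 18 N. In the enlarged scene view the lines are at x=187 and 272 and the bubble at about 192, so it is roughly 9 mm off, away from the screw. The top view suggests up to 12 mm. I'll turn about 72° clockwise, then look again.

send_rows(deltas=[-1,0,0,0,-0.06,-1,0,0,0,-0.13,-1,0,0,0,-0.2,-1,0,0,0,-0.27,-1,0,0,0,-0.34,-1,0,0,0,-0.41,-1,0,0,0,-0.48,-1,0,0,0,-0.55,-1,0,0,0,-0.6,-1,0,0,0,-0.6])

```text
clock: 11.02
ee_pos: [0.4739, -0.1938, 0.0947]
tcp_rot: [0.591, 0.807, -0.004, 0.002]
wrist_force: [-6.7, -4.4, 22.2]
grip_width: 0.0364
finger_force: 61.8
```

send_rows(deltas=[-1,0,0,0,0,-1,0,0,0,0,-1,0,0,0,0,-1,0,0,0,0])

```text
clock: 11.52
ee_pos: [0.4739, -0.1938, 0.0947]
tcp_rot: [0.591, 0.807, -0.003, 0.001]
wrist_force: [-6.9, -4.7, 22.8]
grip_width: 0.0366
finger_force: 61.8
```

```bash
python3 - <<'E'
from h import *
s,w=wrist(); print(s['clock'],s['ee_pos'],yaw(s),s['wrist_force'],s['wrist_torque'],s['joints'],proj(w,[.62,-.07,.12]))
ims=[]
for n in ('scene','top'):
    c,b=bubble(n); print(n,b); u,v=map(int,proj(c,[.62,-.07,.12])); 
    ims.append(cv2.resize(c['img'][v-20:v+20,u-25:u+25,::-1],(400,320),interpolation=cv2.INTER_CUBIC))
cv2.imwrite('pics/b2.png',np.hstack(ims))
E
```

```text
11.525 [ 0.47391528 -0.19382277  0.09470012] 107.55395389238357 [-6.91402195 -4.65640553 22.84857954] [-1.32301077  2.50396941 -0.06039091] [ 0.88770713  0.51038901 -0.74709762  2.02642153  0.49733997  0.79004975
  0.14936058] [1091.00338486   96.91736641]
scene (np.int64(216), np.int64(241), np.int64(235), np.int64(242), 132)
top (np.int64(239), np.int64(260), np.int64(182), np.int64(202), 171)
```

View pics/b2.png

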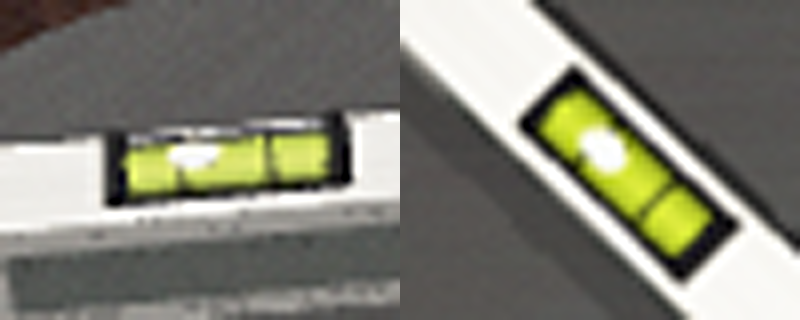

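Turning helped but less than expected: bubble at (605,150) in the top view, about 7 mm still to go. I'll read it numerically from now on, with an intensity profile along the level.

```bash
cat >> h.py <<'E'
def prof(n):
    c=cam(n); X=cloud(c)
    m=(np.hypot(X[...,0]-.62,X[...,1]+.07)<.1)&(X[...,2]>.108)&(X[...,2]<.14)&(c['z_map']>0)
    P=X[m][:,:2]; (cx,cy),sz,a=cv2.minAreaRect((P*1000).astype(np.float32))
    box=cv2.boxPoints(((cx,cy),sz,a)); e=[box[1]-box[0],box[2]-box[1]]; d=max(e,key=np.linalg.norm); d=d/np.linalg.norm(d)
    if d[0]>0: d=-d   # towards the screw (near right)
    nrm=np.array([-d[1],d[0]]); t=np.arange(-26,26.1,1); w=np.arange(-3,3.1,1)
    uv=np.array([[proj(c,[*(np.array([cx,cy])+d*a_+nrm*b)/1000,.122]) for a_ in t] for b in w]).astype(np.float32)
    I=cv2.remap(c['img'],uv[...,0],uv[...,1],cv2.INTER_CUBIC).astype(float)
    return t,I[...,1].mean(0),I[...,2].max(0),I[...,2].mean(0),(cx,cy),d,sz
E
python3 - <<'E'
from h import *
for n in ('top','scene'):
    t,g,b,bm,ce,d,sz=prof(n); print(n,ce,d,sz)
    for r in (t,g,b,bm): print(*r.astype(int))
E
```

```text
top (617.681640625, -76.04508972167969) [-0.68524086 -0.7283166 ] (171.58160400390625, 30.89193344116211)
-26 -25 -24 -23 -22 -21 -20 -19 -18 -17 -16 -15 -14 -13 -12 -11 -10 -9 -8 -7 -6 -5 -4 -3 -2 -1 0 1 2 3 4 5 6 7 8 9 10 11 12 13 14 15 16 17 18 19 20 21 22 23 24 25 26
112 175 218 233 232 228 225 225 225 227 232 240 247 248 247 246 249 252 253 252 252 250 247 242 233 227 225 227 227 227 228 231 230 218 182 140 145 193 228 235 230 227 227 227 229 231 234 234 210 145 70 28 17
39 47 57 60 59 59 57 55 60 87 148 206 249 255 255 253 255 255 255 255 255 255 255 202 121 62 55 58 60 60 60 60 60 58 52 46 45 53 60 62 62 62 61 61 63 63 63 61 54 41 34 35 32
34 40 48 53 54 53 51 48 49 66 112 167 211 230 238 242 244 248 250 250 247 238 212 159 95 53 44 51 54 54 55 54 53 51 46 40 40 47 54 55 54 54 54 54 55 56 56 54 47 36 30 32 30
scene (618.3890991210938, -74.35792541503906) [-0.69051486 -0.72331816] (171.65280151367188, 36.477176666259766)
-26 -25 -24 -23 -22 -21 -20 -19 -18 -17 -16 -15 -14 -13 -12 -11 -10 -9 -8 -7 -6 -5 -4 -3 -2 -1 0 1 2 3 4 5 6 7 8 9 10 11 12 13 14 15 16 17 18 19 20 21 22 23 24 25 26
28 55 135 218 248 230 226 225 226 227 225 225 233 235 222 219 236 249 249 246 244 237 228 227 233 232 227 225 226 226 226 226 228 238 233 181 137 161 206 223 229 229 227 227 227 227 230 236 229 216 159 92 43
36 54 80 106 124 116 116 115 116 117 114 112 178 245 255 255 253 255 255 255 255 255 255 255 207 146 111 114 117 118 116 117 118 121 117 96 81 89 102 109 114 116 117 117 116 114 116 121 117 109 83 55 39
28 38 68 100 113 107 106 105 106 107 102 108 143 181 191 201 219 231 236 234 228 214 202 183 154 123 110 102 106 106 106 106 108 112 109 89 73 80 96 103 106 107 108 108 107 107 108 111 107 99 77 53 37
```

send_rows(deltas=[-1,-0.005,-0.004,0.002,-0.07,-1,-0.005,-0.004,0.002,-0.14,-1,-0.005,-0.004,0.002,-0.21,-1,-0.005,-0.004,0.002,-0.28,-1,-0.005,-0.004,0.002,-0.35,-1,-0.005,-0.004,0.002,-0.42,-1,-0.005,-0.004,0.002,-0.48,-1,-0.005,-0.004,0.002,-0.5,-1,-0.005,-0.004,0.002,-0.5,-1,-0.005,-0.004,0.002,-0.5])

```text
clock: 13.02
ee_pos: [0.4723, -0.1926, 0.094]
tcp_rot: [0.915, 0.404, -0.001, 0.001]
wrist_force: [-8.4, 0.0, 15.3]
grip_width: 0.0366
finger_force: 62.6
```

send_rows(deltas=[-1,0,0,0,0,-1,0,0,0,0,-1,0,0,0,0])

```text
clock: 13.4
ee_pos: [0.4723, -0.1927, 0.0941]
tcp_rot: [0.915, 0.404, -0.001, 0.001]
wrist_force: [-8.2, 0.6, 14.9]
grip_width: 0.0363
finger_force: 62.6
```

```bash
cat >> h.py <<'E'
def off(n):
    t,g,b,bm,ce,d,sz=prof(n)
    k=bm>(bm.max()+np.median(bm))/2; bub=t[k].mean(); print(n,'bubble',t[k].min(),t[k].max(),bub,'centre',np.round(ce,1))
    for lo,hi in ((-14,-6),(6,14)):
        q=(t>=lo)&(t<=hi); i=np.argmin(np.where(q,g,999)); print('  line',t[i],g[i].astype(int))
E
python3 - <<'E'
from h import *
s=env.state(); print(s['ee_pos'],yaw(s),s['wrist_force'],s['joints'])
off('top'); off('scene')
E
```

```text
[ 0.47228365 -0.19265134  0.0940649 ] 47.62351248297651 [-8.20622656  0.57443782 14.91141281] [ 0.69551967  0.44474203 -0.49016468  2.04076     0.31450423  0.72808895
 -0.73127021]
top bubble -4.0 7.0 1.5 centre [619.3 -74.2]
  line -10.0 131
  line 11.0 145
scene bubble -4.0 6.0 1.0 centre [618.4 -72.9]
  line -10.0 140
  line 11.0 121
```

The bubble is within about 1 mm of the middle. To check that the foot really stands on the worktop, I'll press slightly more while easing the sideways force; the bubble should barely move.

send_rows(deltas=[-1,-0.003,0,-0.004,0,-1,-0.005,0,-0.008,0,-1,-0.005,0,-0.008,0,-1,-0.005,0,-0.008,0,-1,-0.005,0,-0.008,0,-1,-0.005,0,-0.008,0])

```text
clock: 14.25
ee_pos: [0.4722, -0.1928, 0.0938]
tcp_rot: [0.915, 0.404, -0.001, 0.002]
wrist_force: [-10.5, 0.5, 24.8]
grip_width: 0.0364
finger_force: 63.4
```

```bash
python3 - <<'E'
from h import *
s=env.state(); print(s['ee_pos'],yaw(s),s['wrist_force'])
off('top'); off('scene')
E
```

```text
[ 0.4722273  -0.19277321  0.09376926] 47.627671282335704 [-10.48055832   0.4788768   24.78022228]
top bubble -6.0 6.0 0.0 centre [619.2 -74.4]
  line -10.0 146
  line 11.0 141
scene bubble -5.0 5.0 0.0 centre [618.6 -73.3]
  line -10.0 144
  line 11.0 111
```

An extra 10 N lowered the tool only 0.3 mm and the bubble stays centred, so the foot is carrying the push. I'll hold briefly, verify and hand in.

send_rows(deltas=[-1,0,0,0,0,-1,0,0,0,0,-1,0,0,0,0,-1,0,0,0,0])

```text
clock: 14.85
ee_pos: [0.4722, -0.1928, 0.0938]
tcp_rot: [0.915, 0.404, -0.001, 0.002]
wrist_force: [-9.2, 0.5, 23.8]
grip_width: 0.0364
finger_force: 63.4
```

```bash
python3 - <<'E'
from h import *
s=env.state(); print(s['wrist_force'],s['finger_force'])
off('top'); off('scene')
print(env.sign_off())
E
```

```text
[-9.21997423  0.52641193 23.82501693] 63.39087903499603
top bubble -6.0 5.0 -0.5 centre [618.9 -74.6]
  line -11.0 147
  line 10.0 143
scene bubble -5.0 5.0 0.0 centre [618.5 -73.1]
  line -10.0 143
  line 11.0 110
the job is handed in; nothing more can be done
None
```

I handed the job in at about 15 s: the selector is off, the knob is still gripped and pressed down with about 24 N, and the bubble measures within about 0.5 mm of the middle; the hand-in call gave no verdict.

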